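# Aim the swing spout at the tall clay pot and open its valve

## Robot

A 6-joint arm with a two-finger parallel gripper is mounted at the origin on the work surface. World frame = base frame: x ahead of the robot, y to its left, z up, the work surface at z = 0. Lengths are in m, angles in rad, forces in N, time in s.
With the tool pointing down it reaches from about 0.4 to 0.925 m from the base axis. Payload 3.4 kg.
Tool frame: the origin (TCP) lies at the very end of the fingers, on their centre line; the grasp point (between the pads) lies 19 mm behind it; z points along the fingers, y is the line along which they close (so a half turn about z gives the same grasp; the last joint's range is limited). The gripper opens to 85 mm and grips with 20 to 120 N. Pads are 22 mm wide; open, the fingers measure 114 mm over their backs; the gripper's body (76 mm by 85 mm) begins 54 mm behind the grasp point. The pads swing forward as they close: fully open they stand 13 mm farther back than shut.
Start: joints at [-1.276, 0.307, 1.506, -0, 1.328, -0.073], TCP at [0.207, -0.536, 0.231] pointing down, gripper open.
Joint ranges: [-3.12, 3.12], [-1.05, 2.28], [0.14, 2.33], [-1.42, 4.57], [0.1, 2.73], [-2.68, 2.68]. Speed limits (rad/s): [2.57, 2.57, 3.14, 3.14, 3.14, 3.14].

## Interface

Orientations are given as a unit quaternion [w, x, y, z].
In Python, from cell import monitor, viewer, ctrl gives the robot as it stands.
- The arm moves only by the tool jog_arm, never from a script. Its argument "plan" is a list of rows, each a list of 4 numbers: the shift along the tool's x, y, z in m, then the turn about the tool's z in degrees. A call has 1 to 20 rows; each row is the pose to reach, as a shift and turn from the pose commanded when the call began, along the tool's axes at that moment; what a row does not reach only later rows make up. A row lasts 1/12 s, in which the tool goes at most 41.7 mm and 7.16 degrees, less where a joint would pass 70% of its speed; a pose out of reach is approached as far as the arm can. A call with a gripper value outside its range is refused whole. "hand" is the opening, from 0 (shut) to 1 (fully open), set as the call begins (left out, the last holds). The fingers move at their own pace and stop on an object; the grip force is fixed at half the most. Time passes only in rows, so rows that repeat a pose let the fingers close. It gives the time, the measured TCP pose, the force, the opening and the grip force at its end, in the units of the state.
- monitor.sense(): the state, without advancing time (a new reading comes with each control period).
- viewer.grab_frame(name): name is "side" or "top" or "wrist"; returns the picture (420x560x3 uint8, red, green, blue); there is no depth.
- viewer.get_calibration(name): a dict with "vfov" (degrees; the focal length in pixels is half the picture's height over the tangent of half this angle, whatever the lens; pixels are square), "cx", "cy" (the principal point, pixels), "k1" (the pictures are not rectified: a ray, as slopes to the right and down, at radius r is drawn at 1 + k1 r^2 times it, then the intrinsics apply), "R" (3x3) and "t" (3): a world point X has camera coordinates R X + t; the wrist camera has in their place "T_tool_cam" (4x4, takes a point from camera to tool coordinates, whose origin is the TCP and whose axes are the flange's). Camera axes: x right, y down, z forward; pixel columns grow to the right and rows downward; lengths in m; the calibration is good to about 2 mm. A picture is of the moment at which its call begins: read the wrist's pose just before it. get_calibration takes no time and is no camera call.
- ctrl.hand_in(): hands the job in; it is judged then, once.
The state is a dict: "clock": time; "joint_pos": joint angles; "qd": joint speeds; "joint_efforts": joint torques, N m; "eef_pos": TCP position; "orientation": TCP orientation; "wrist_force": force on the tool from outside, world axes, zero at the start; "ft_torque": the same for the moment, N m; "gripper_width": finger opening in m; "grip_force": force on a finger pad.
Only numpy, scipy, OpenCV 4.12 (cv2) and the standard library are available. Lean on these libraries where they do the work, as an engineer would, in place of code of your own. Each camera call takes 0.05 s, during which the arm holds its last target. There are 200 camera calls.

## Task

Push the swinging spout round with a fingertip until its outlet hangs over the middle of the tall round clay pot; only then push the valve lever all the way open (a quarter turn, to its stop, so that it points away from the post, in line with the pipe) with a fingertip. Leave the spout over the pot, do not pinch the spout or the lever, and do not shift, tip or lift anything that stands loose on the bench.

Things in the scene. Friction and masses are not known exactly. Their poses are not given: they have to be found in the camera images.
- spout_pivot (a point): Point on the spout's upright axis, 185 mm above the bench, at mid-height of the spout arm. The axis is that of a fixed post 28 mm across; its brass hub, 42 mm across and 167 to 203 mm high, is the highest part of the stand. x and y axes are the stand's (yawed up to 0.15 rad): at joint value 0 the arm points along this -x, and the valve lies 300 mm along this -y.
- spout (a joint): Angle of the swing spout (rad) about the upright axis, anticlockwise from above positive, limits -1.6 and 1.6. At 0 the outlet lies along the stand's -x from the pivot (towards the robot); at positive values on the stand's -y side (the valve's side). Slight friction (about 0.12 N m, say 1 N at 130 mm out); it stays where it is left.
- spout_outlet (a point): Centre of the spout's open lower end, 180 mm out from its axis, 144 mm above the bench. The spout arm is a straight level aluminium tube 22 mm wide, 20 mm high (175 to 195 mm above the bench), free from 21 to 191 mm out; a nozzle 22 mm square hangs from its far end down to 144 mm. It passes well over all three planters.
- lever_pivot (a point): Point on the valve lever's upright turning axis, at the lever's mid-height, 132 mm above the bench. The valve is a brass block (38 x 50 mm, 73 to 109 mm high) on a foot, at the end of the pipe (22 mm thick, centre 91 mm high) that runs to the post. Axes as spout_pivot.
- lever (a joint): Angle of the valve lever (rad), anticlockwise from above positive: 0 = closed, pointing along the stand's -x, square to the pipe; 1.571 = open at its stop, pointing along the stand's -y, in line with the pipe and away from the post. Friction about 0.10 N m, no spring; stays where it is left.
- lever_tip (a point): Far end of the valve lever, at its mid-height (132 mm above the bench), 95 mm from its axis. The lever is a straight flat bar, steel and then a black rubber sleeve from 40 to 95 mm out, which is 18 mm wide and 16 mm high (124 to 140 mm above the bench). Nothing lies under its sweep.
- pot_mouth (a point): Centre of the mouth, at rim height (110 mm above the bench), of the tall round terracotta pot: 122 mm across its thick collar, mouth 108 mm across inside, empty. It stands in one of three places under the sweep of the outlet, about 180 mm from the spout's axis; which one varies.
- clay_pot: The tall round terracotta pot itself (0.55 kg), origin at the centre of its underside, z up.
- clay_pan: Bystander: low round terracotta pan, 128 mm across and 45 mm high, in another of the three places. Origin: centre of underside.
- square_pot: Bystander: square green plastic nursery pot with compost, 95 x 95 mm and 90 mm high, in the third place. Origin: centre of underside.
- trowel: Bystander: steel trowel with wooden handle lying on the bench, 295 mm long, about 28 mm high. Origin on the bench where the neck is.
- saucer: Bystander: white ceramic saucer, 140 mm across, 20 mm high. Origin: centre of underside.
- seed_tin: Bystander: steel tin, 64 mm across, 75 mm high. Origin: centre of underside.
- dibber: Bystander: wooden dibber lying on the bench, 190 mm long, 24 mm thick. Origin: under its middle.

How it is judged:
By the outcome, as a careful person would: the job done as asked, in the order asked, and still so for the second after the job is handed in, with the robot touching nothing.
It also fails if it takes over 58 s, if anything falls off the work surface, if the arm or the gripper's body presses on something with over 40 N, if the wrist force passes 120 N, or if a joint passes its speed limit or range.

## Working session

There is one attempt and no reset: what is moved stays moved. The work goes in short steps, Python scripts to look and compute and a tool call to move; the robot and the scene stay as the last step left them, time stands still between calls to the robot, and variables do not carry over. Pictures are saved under pics/ and viewed, at most 10 in all, crops included, and the job is handed in when it is done.

Besides the shell and the picture viewer there is one more tool, called after ">>>" as name(argument=value, ...), one argument or row to a line, values as JSON. jog_arm: Moves the arm, as the interface text tells. Its arguments: {"type":"object","properties":{"plan":{"type":"array"},"hand":{"type":"number"}},"required":["plan"]}

```bash
mkdir -p pics; python3 - <<'E'
from cell import monitor, viewer, ctrl
import cv2
for n in("side","top"):
    cv2.imwrite(f"pics/{n}0.png",viewer.grab_frame(n)[:,:,::-1])
    print(n,viewer.get_calibration(n))
print(monitor.sense())
E
```

```text
side {'vfov': 56.21179712677411, 'cx': 279.42389888051775, 'cy': 212.74995328064446, 'k1': -0.0194768030879014, 'R': array([[-0.76084922, -0.6488655 ,  0.00905754],
       [-0.41783526,  0.4791721 , -0.77188586],
       [ 0.49650998, -0.59107331, -0.6356966 ]]), 't': array([0.45171098, 0.36343158, 0.92307262])}
top {'vfov': 48.48585794510775, 'cx': 276.15420902514705, 'cy': 216.94079970494127, 'k1': -0.12286216570563775, 'R': array([[ 0.0016204 , -0.9999007 , -0.01399867],
       [-0.99920276, -0.00106055, -0.0399088 ],
       [ 0.03988999,  0.01405218, -0.99910526]]), 't': array([-0.02618416,  0.59186848,  1.40083069])}
{'clock': 0.1, 'joint_pos': array([-1.27551998e+00,  3.07530813e-01,  1.50754695e+00, -8.03205854e-06,
        1.32841041e+00, -7.35140079e-02]), 'qd': array([ 0.00149959, -0.00162171, -0.00414123, -0.00127604,  0.00088279,
       -0.00180242]), 'joint_efforts': array([-8.09599187e-04, -4.58533359e+01, -2.52609694e+01, -2.90117696e-04,
        5.46390118e-03,  8.46585692e-06]), 'eef_pos': array([ 0.20706297, -0.53574662,  0.23045289]), 'orientation': array([-9.41508857e-04,  9.83046707e-01,  1.83352868e-01, -1.08747355e-04]), 'wrist_force': array([0.10750549, 0.19209608, 0.33291455]), 'ft_torque': array([-0.02438645,  0.02731548, -0.03352092]), 'grip_force': 0.0, 'gripper_width': 0.08548251572491646}
```

View pics/top0.png

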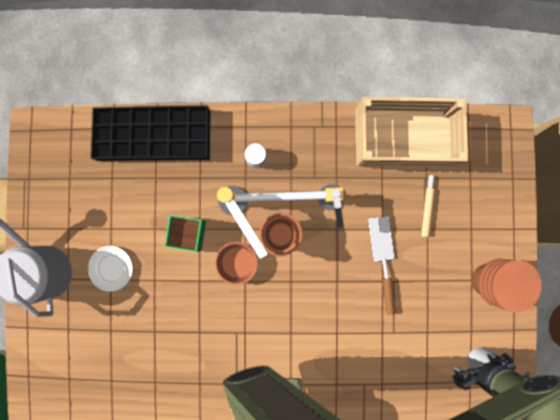

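View pics/side0.png

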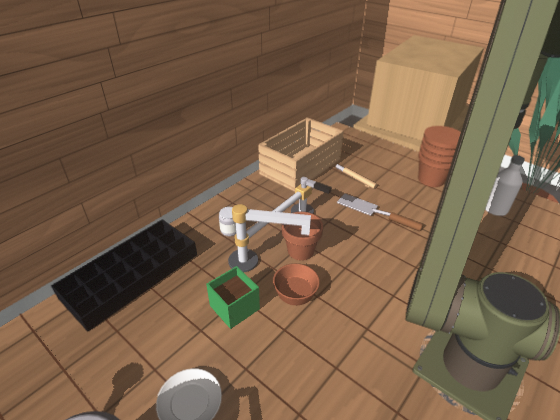

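The top view shows the hub at about (226,195), the spout end at (263,255), the tall pot at (281,234), the pan at (237,263), and the valve at (334,194) with its lever tip at (340,225). I'll enlarge that area to measure it.

```bash
python3 - <<'E'
import cv2
a=cv2.imread("pics/top0.png")[170:290,200:360]
cv2.imwrite("pics/topc.png",cv2.resize(a,None,fx=5,fy=5,interpolation=cv2.INTER_CUBIC))
E
cat > h.py <<'E'
import numpy as np, cv2
from cell import viewer
def ray(cal,u,v):
    f=210/np.tan(np.radians(cal["vfov"]/2))
    K=np.array([[f,0,cal["cx"]],[0,f,cal["cy"]],[0,0,1]])
    p=np.array([(u-cal["cx"])/f,(v-cal["cy"])/f]); d=p.copy()
    for _ in range(20): d=p/(1+cal["k1"]*(d@d))
    R=np.array(cal["R"]);t=np.array(cal["t"])
    return -R.T@t, R.T@np.r_[d,1]
def at(name,u,v,z):
    o,d=ray(viewer.get_calibration(name),u,v)
    return (o+d*(z-o[2])/d[2])[:2]
def proj(name,X):
    c=viewer.get_calibration(name); f=210/np.tan(np.radians(c["vfov"]/2))
    X=np.atleast_2d(X)@np.array(c["R"]).T+np.array(c["t"])
    p=X[:,:2]/X[:,2:]; r=(p**2).sum(1,keepdims=True)
    return p*(1+c["k1"]*r)*f+[c["cx"],c["cy"]]
E
```

```text
(no output)
```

View pics/topc.png

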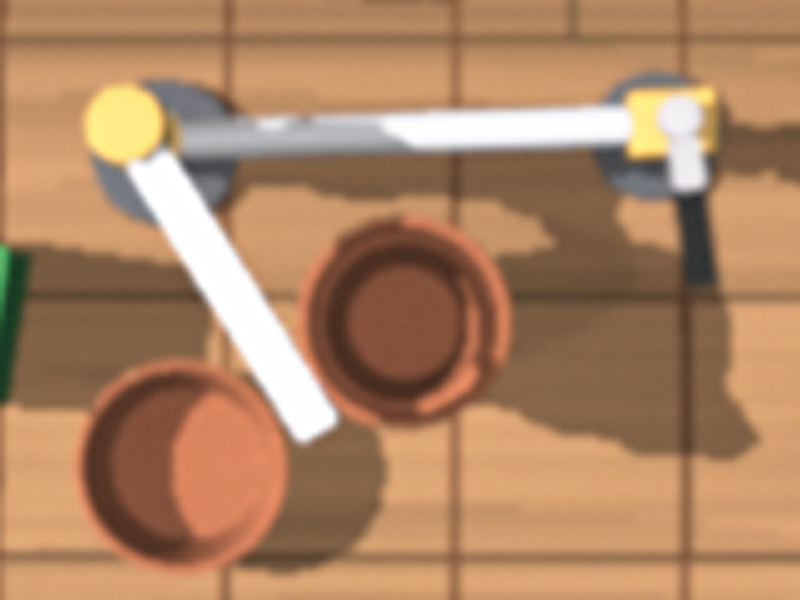

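```bash
python3 - <<'E'
from h import *
c=lambda x,y:(200+(x+.5)/5-.5,170+(y+.5)/5-.5)
H=at("top",*c(125,124),.203); O=at("top",*c(319,427),.195); P=at("top",*c(406,322),.110)
V=at("top",*c(681,117),.142); L=at("top",*c(701,285),.140)
ang=lambda v:np.degrees(np.arctan2(v[1],v[0]))
print("hub",H,"end",O,"pot",P,"valve",V,"tip",L)
print("hub-end",np.hypot(*(O-H)),"hub-pot",np.hypot(*(P-H)),"hub-valve",np.hypot(*(V-H)),"lever",np.hypot(*(L-V)))
print("ang spout",ang(O-H),"pot",ang(P-H),"pipe",ang(V-H),"lever",ang(L-V))
# side check
print(proj("side",[[*H,.203],[*O,.195],[*P,.11],[*V,.14],[*L,.132]]))
w=[at("top",*c(301,322),.11),at("top",*c(513,322),.11)];print("rim dia",np.hypot(*(w[0]-w[1])))
E
```

```text
hub [0.64349319 0.10771829] end [0.48436637 0.00541662] pot [ 0.53995156 -0.03992498] valve [ 0.65291114 -0.1915298 ] tip [ 0.56035795 -0.20242641]
hub-end 0.18917446549922406 hub-pot 0.18033137645541106 hub-valve 0.29939626276764025 lever 0.09319243140543972
ang spout -147.26328062120172 pot -125.04182379581546 pipe -88.19738018774297 lever -173.28527901278076
[[239.75233222 208.8108167 ]
 [310.31460789 217.72840215]
 [302.70513367 224.35163582]
 [304.30956909 178.98205976]
 [329.59621596 190.63821689]]
rim dia 0.11932884436738496
```

>>> jog_arm(
  plan=[
    [0,0,-0.03,0],
    [0,0,-0.06,0],
    [0,0,-0.06,0],
    [0,0,-0.06,0],
  ],
  hand=0,
)

```text
clock: 0.43
eef_pos: [0.2076, -0.5374, 0.293]
orientation: [0.002, 0.983, 0.183, 0.0]
wrist_force: [0.1, 0.4, -0.2]
gripper_width: 0.039
grip_force: 0.0
```

Every measured distance fits the given sizes: hub to pot 180 mm, hub to valve 300 mm, lever 93 mm, rim 119 mm. The spout has to turn about +22°. Next I'll work out the approach in tool axes.

```bash
cat >> h.py <<'E'
from cell import monitor
from scipy.spatial.transform import Rotation as Ro
H=np.array([.6435,.1077]);V=np.array([.6529,-.1915])
def rows(C,a0,pts,z):
    """pts: list of (theta deg, radius, gap of TCP behind bar axis); tool y held along the push"""
    s=monitor.sense(); q=s["orientation"]; R=Ro.from_quat(q[[1,2,3,0]]).as_matrix()
    yaw=np.degrees(np.arctan2(R[1,1],R[0,1]))
    print("tcp",s["eef_pos"].round(4),"y-axis",yaw.round(1),"j",s["joint_pos"].round(2))
    for th,r,g in pts:
        t=np.radians(th);u=np.array([np.cos(t),np.sin(t)]);n=np.array([-u[1],u[0]])
        X=np.r_[C+r*u-g*n,z]; d=R.T@(X-s["eef_pos"])
        print(th,r,g,X.round(3),"->",d.round(4),"turn",round(-((th+90-yaw+180)%360-180),1))
E
python3 - <<'E'
from h import *
rows(H,0,[(-147.3,.15,.05)],.27)
E
```

```text
tcp [ 0.2076 -0.5374  0.293 ] y-axis -68.9 j [-1.28  0.27  1.41  0.    1.46 -0.07]
-147.3 0.15 0.05 [0.49  0.069 0.27 ] -> [ 0.4822 -0.4636  0.0211] turn -11.6
```

>>> jog_arm(
  plan=[
    [0.265,-0.152,0.02,-6],
    [0.265,-0.152,0.02,-6],
    [0.265,-0.152,0.02,-6],
    [0.265,-0.152,0.02,-6],
    [0.265,-0.152,0.02,-6],
    [0.265,-0.152,0.02,-6],
    [0.265,-0.152,0.02,-6],
    [0.265,-0.152,0.02,-6],
    [0.482,-0.464,0.02,-11.6],
    [0.482,-0.464,0.02,-11.6],
    [0.482,-0.464,0.02,-11.6],
    [0.482,-0.464,0.02,-11.6],
    [0.482,-0.464,0.02,-11.6],
    [0.482,-0.464,0.02,-11.6],
    [0.482,-0.464,0.02,-11.6],
    [0.482,-0.464,0.02,-11.6],
    [0.482,-0.464,0.02,-11.6],
    [0.482,-0.464,0.02,-11.6],
    [0.482,-0.464,0.02,-11.6],
    [0.482,-0.464,0.02,-11.6],
  ],
)

```text
clock: 2.1
eef_pos: [0.4885, 0.0701, 0.27]
orientation: [0.0, 0.959, 0.283, -0.002]
wrist_force: [1.0, -0.7, 0.1]
gripper_width: 0.0002
grip_force: 0.0
```

```bash
python3 - <<'E'
from h import *
rows(H,0,[(-147.3,.15,.05)],.168)
E
```

```text
tcp [0.4885 0.0701 0.27  ] y-axis -57.2 j [ 0.06  0.16  1.6  -0.    1.38  1.06]
-147.3 0.15 0.05 [0.49  0.069 0.168] -> [0.0011 0.0022 0.102 ] turn 0.1
```

>>> jog_arm(
  plan=[
    [0,0,0.035,0],
    [0,0,0.07,0],
    [0,0,0.102,0],
    [0,0,0.102,0],
    [0,0,0.102,0],
  ],
)

```text
clock: 2.52
eef_pos: [0.4875, 0.0684, 0.1679]
orientation: [-0.0, 0.96, 0.281, -0.003]
wrist_force: [-0.1, -0.7, 0.3]
gripper_width: 0.0002
grip_force: 0.0
```

```bash
python3 - <<'E'
from h import *
a=viewer.grab_frame("side")[:,:,::-1][150:320,190:390]; b=viewer.grab_frame("top")[:,:,::-1][160:300,190:350]
cv2.imwrite("pics/s1.png",np.hstack([cv2.resize(a,(400,340)),cv2.resize(b,(389,340))]))
rows(H,0,[(-147.3,.15,.0255),(-140,.15,.0255),(-134,.15,.0255),(-128,.15,.0255),(-125,.15,.0255)],.168)
E
```

```text
tcp [0.4907 0.0691 0.1707] y-axis -57.4 j [ 0.05  0.25  1.76 -0.    1.13  1.06]
-147.3 0.15 0.0255 [0.503 0.048 0.168] -> [-0.0006  0.0245  0.0028] turn -0.1
-140 0.15 0.0255 [0.512 0.031 0.168] -> [-0.0026  0.0438  0.0028] turn -7.4
-134 0.15 0.0255 [0.521 0.018 0.168] -> [-0.0024  0.0597  0.0028] turn -13.4
-128 0.15 0.0255 [0.531 0.005 0.168] -> [-0.0005  0.0756  0.0028] turn -19.4
-125 0.15 0.0255 [ 0.537 -0.001  0.168] -> [0.0011 0.0834 0.0029] turn -22.4
```

View pics/s1.png

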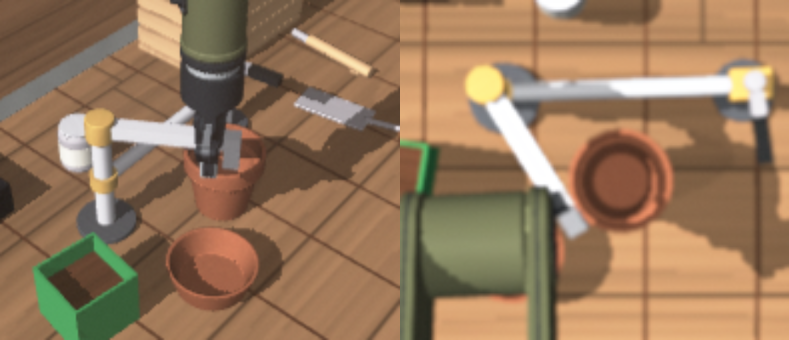

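The picture shows the shut fingers beside the tube on its clockwise side, clear of the pots. I'll push now and turn the tool along with the spout.

>>> jog_arm(
  plan=[
    [0,0.01,0,0],
    [0,0.019,0,0],
    [-0.001,0.026,0,-1],
    [-0.001,0.034,0,-4],
    [-0.002,0.042,0,-7],
    [-0.002,0.05,0,-10],
    [-0.002,0.056,0,-12.5],
    [-0.001,0.062,0,-14.5],
    [-0.001,0.067,0,-16.5],
    [0,0.071,0,-18],
    [0,0.073,0,-19],
    [0,0.073,0,-19],
  ],
)

```text
clock: 3.62
eef_pos: [0.5305, 0.0078, 0.1704]
orientation: [0.001, 0.9, 0.436, 0.001]
wrist_force: [1.0, 0.4, 0.1]
gripper_width: 0.0002
grip_force: 0.0
```

```bash
python3 - <<'E'
from h import *
a=viewer.grab_frame("side")[:,:,::-1][150:300,200:375]; b=viewer.grab_frame("top")[:,:,::-1][170:270,210:330]
cv2.imwrite("pics/s2.png",np.hstack([cv2.resize(a,(280,240)),cv2.resize(b,(500,417))[:240*2]]) if 0 else cv2.resize(b,(780,600) if 0 else (720,600),interpolation=cv2.INTER_CUBIC))
cv2.imwrite("pics/s2side.png",a)
rows(H,0,[(-128,.15,.0255),(-125,.15,.0255)],.168)
E
```

```text
tcp [0.5298 0.0084 0.17  ] y-axis -38.3 j [-0.06  0.3   1.69 -0.    1.15  0.61]
-128 0.15 0.0255 [0.531 0.005 0.168] -> [-0.0017  0.003   0.002 ] turn -0.3
-125 0.15 0.0255 [ 0.537 -0.001  0.168] -> [-0.0028  0.0109  0.002 ] turn -3.3
```

View pics/s2.png

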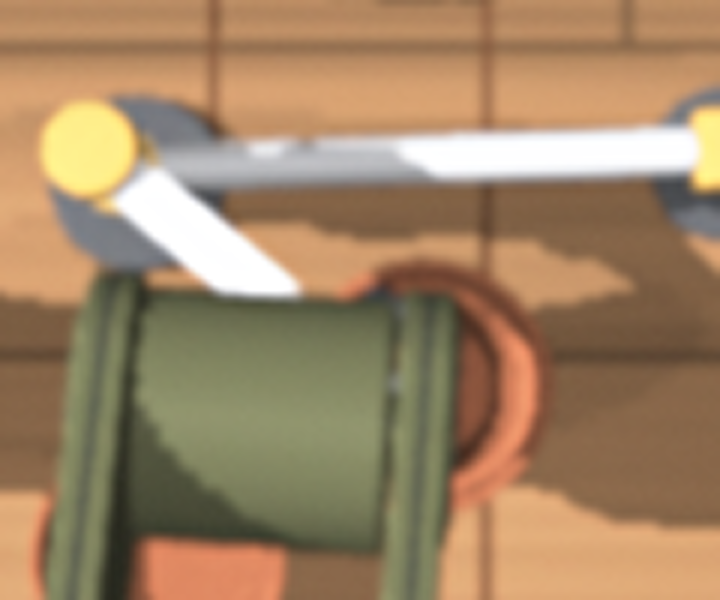

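The spout edges in this view (right edge (165,175) to (300,290)) give about -131° against a target of -125°. I'll push about 4° further, then back off and measure.

>>> jog_arm(
  plan=[
    [0,0.004,0,-1.5],
    [-0.001,0.008,0,-3],
    [-0.002,0.011,0,-4],
    [-0.002,0.011,0,-4],
    [-0.001,0.0,0,-4],
    [0,-0.03,0,-4],
    [0,-0.05,-0.01,-4],
    [0,-0.05,-0.05,-4],
    [-0.02,-0.07,-0.09,-4],
    [-0.05,-0.09,-0.1,-4],
    [-0.09,-0.1,-0.1,-4],
    [-0.11,-0.1,-0.1,-4],
    [-0.11,-0.1,-0.1,-4],
  ],
)

```text
clock: 4.8
eef_pos: [0.3779, -0.0166, 0.2696]
orientation: [0.0, 0.885, 0.467, -0.001]
wrist_force: [0.2, 0.3, -0.5]
gripper_width: 0.0001
grip_force: 0.0
```

```bash
python3 - <<'E'
from h import *
a=viewer.grab_frame("side")[:,:,::-1][170:290,210:350]; b=viewer.grab_frame("top")[:,:,::-1][180:264,210:310]
cv2.imwrite("pics/s3.png",cv2.resize(b,None,fx=7,fy=7,interpolation=cv2.INTER_CUBIC))
rows(H,0,[(-125,.15,.0255)],.168)
E
```

```text
tcp [ 0.3817 -0.0154  0.2697] y-axis -34.4 j [-0.15 -0.01  1.8   0.    1.35  0.45]
-125 0.15 0.0255 [ 0.537 -0.001  0.168] -> [0.0995 0.1193 0.1019] turn 0.6
```

View pics/s3.png

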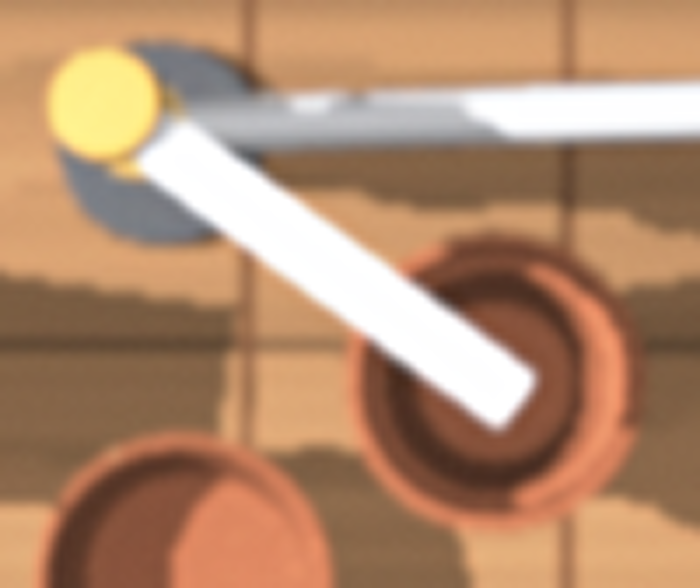

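```bash
python3 - <<'E'
from h import *
c=lambda x,y:(210+(x+.5)/7-.5,180+(y+.5)/7-.5)
H2=at("top",*c(104,104),.203); E=at("top",*c(519,406),.195); P=at("top",*c(495,381),.11)
a=lambda v:(np.degrees(np.arctan2(v[1],v[0])),np.hypot(*v))
print(H2,E,P,a(E-H2),a(P-H2)); u=(E-H2)/np.hypot(*(E-H2)); O=E-.011*u; print("outlet",O,"err mm",(O-P)*1e3)
# arm edges direction
for p,q in [((140,162),(497,430)),((185,122),(536,380))]:
    print(a(at("top",*c(*q),.195)-at("top",*c(*p),.195)))
E
```

```text
[0.64341817 0.10817107] [ 0.53028564 -0.04794814] [ 0.53994941 -0.03847793] (np.float64(-125.92914667710794), np.float64(0.19280086977306252)) (np.float64(-125.20502731524712), np.float64(0.17947622192308507))
outlet [ 0.53674027 -0.03904096] err mm [-3.20914368 -0.5630252 ]
(np.float64(-126.7557703362389), np.float64(0.1685527061145536))
(np.float64(-126.22487859918186), np.float64(0.1644989979387685))
```

The pictures put the outlet about 3 mm from the pot's centre (mouth 108 mm across), so the spout is good as it is. Now the lever.

```bash
python3 - <<'E'
from h import *
rows(V,0,[(-173.3,.075,.045)],.25)
E
```

```text
tcp [ 0.3817 -0.0154  0.2697] y-axis -34.4 j [-0.15 -0.01  1.8   0.    1.35  0.45]
-173.3 0.075 0.045 [ 0.573 -0.156  0.25 ] -> [-0.0077  0.2371  0.0199] turn 48.9
```

>>> jog_arm(
  plan=[
    [-0.008,0.04,0.01,7],
    [-0.008,0.08,0.015,14],
    [-0.008,0.12,0.02,21],
    [-0.008,0.16,0.02,28],
    [-0.008,0.2,0.02,35],
    [-0.008,0.237,0.02,42],
    [-0.008,0.237,0.02,49],
    [-0.008,0.237,0.02,49],
    [-0.008,0.237,0.02,49],
  ],
)

```text
clock: 5.65
eef_pos: [0.5742, -0.1547, 0.2478]
orientation: [-0.001, 0.998, 0.061, -0.001]
wrist_force: [0.4, 0.8, 0.0]
gripper_width: -0.0001
grip_force: 0.0
```

```bash
python3 - <<'E'
from h import *
rows(V,0,[(-173.3,.075,.045)],.118)
E
```

```text
tcp [ 0.5742 -0.1547  0.2478] y-axis -83.1 j [-0.33  0.32  1.44  0.    1.38  1.11]
-173.3 0.075 0.045 [ 0.573 -0.156  0.118] -> [-0.0008  0.001   0.1298] turn 0.2
```

>>> jog_arm(
  plan=[
    [0,0,0.04,0],
    [0,0,0.08,0],
    [0,0,0.115,0],
    [0,0,0.13,0],
    [0,0,0.13,0],
  ],
)

```text
clock: 6.07
eef_pos: [0.5694, -0.153, 0.1151]
orientation: [-0.002, 0.998, 0.061, -0.005]
wrist_force: [0.1, 0.1, 0.7]
gripper_width: -0.0
grip_force: 0.0
```

```bash
python3 - <<'E'
from h import *
rows(V,0,[(-173.3,.075,.022)]+[(t,.075,.022) for t in range(-168,-87,5)],.118)
E
```

```text
tcp [ 0.5694 -0.153   0.1151] y-axis -83.0 j [-0.33  0.44  1.62  0.    1.09  1.11]
-173.3 0.075 0.022 [ 0.576 -0.178  0.118] -> [ 0.0033  0.026  -0.003 ] turn 0.3
-168 0.075 0.022 [ 0.575 -0.186  0.118] -> [ 0.0015  0.033  -0.0031] turn -5.0
-163 0.075 0.022 [ 0.575 -0.192  0.118] -> [ 0.0005  0.0398 -0.0031] turn -10.0
-158 0.075 0.022 [ 0.575 -0.199  0.118] -> [ 0.      0.0466 -0.0031] turn -15.0
-153 0.075 0.022 [ 0.576 -0.206  0.118] -> [ 0.0002  0.0534 -0.0031] turn -20.0
-148 0.075 0.022 [ 0.578 -0.213  0.118] -> [ 0.0009  0.0602 -0.0032] turn -25.0
-143 0.075 0.022 [ 0.58  -0.219  0.118] -> [ 0.0022  0.0668 -0.0032] turn -30.0
-138 0.075 0.022 [ 0.582 -0.225  0.118] -> [ 0.0041  0.0734 -0.0033] turn -35.0
-133 0.075 0.022 [ 0.586 -0.231  0.118] -> [ 0.0066  0.0797 -0.0033] turn -40.0
-128 0.075 0.022 [ 0.589 -0.237  0.118] -> [ 0.0096  0.0859 -0.0034] turn -45.0
-123 0.075 0.022 [ 0.594 -0.242  0.118] -> [ 0.0131  0.0917 -0.0034] turn -50.0
-118 0.075 0.022 [ 0.598 -0.247  0.118] -> [ 0.0172  0.0972 -0.0035] turn -55.0
-113 0.075 0.022 [ 0.603 -0.252  0.118] -> [ 0.0217  0.1023 -0.0036] turn -60.0
-108 0.075 0.022 [ 0.609 -0.256  0.118] -> [ 0.0266  0.107  -0.0036] turn -65.0
-103 0.075 0.022 [ 0.615 -0.26   0.118] -> [ 0.0319  0.1113 -0.0037] turn -70.0
-98 0.075 0.022 [ 0.621 -0.263  0.118] -> [ 0.0376  0.1151 -0.0038] turn -75.0
-93 0.075 0.022 [ 0.627 -0.265  0.118] -> [ 0.0435  0.1184 -0.0038] turn -80.0
-88 0.075 0.022 [ 0.634 -0.267  0.118] -> [ 0.0498  0.1212 -0.0039] turn -85.0
```

>>> jog_arm(
  plan=[
    [0,0.012,0,0],
    [0,0.022,0,0],
    [-0.001,0.03,0,-5],
    [-0.002,0.037,0,-10],
    [-0.003,0.044,0,-15],
    [-0.003,0.05,0,-20],
    [-0.002,0.057,0,-25],
    [-0.001,0.064,0,-30],
    [0.001,0.07,0,-35],
    [0.003,0.077,0,-40],
    [0.006,0.083,0,-45],
    [0.01,0.089,0,-50],
    [0.014,0.094,0,-55],
    [0.018,0.1,0,-60],
    [0.023,0.104,0,-65],
    [0.028,0.108,0,-70],
    [0.034,0.112,0,-75],
    [0.034,0.112,0,-75],
  ],
)

```text
clock: 7.57
eef_pos: [0.6227, -0.2655, 0.1219]
orientation: [0.003, 0.756, 0.655, 0.001]
wrist_force: [-0.0, -0.5, -0.3]
gripper_width: 0.0001
grip_force: 0.0
```

```bash
python3 - <<'E'
from h import *
rows(V,0,[(-98,.075,.02),(-93,.075,.02),(-88,.075,.02),(-88,.075,.01)],.118)
a=viewer.grab_frame("side")[:,:,::-1][140:260,210:370]; b=viewer.grab_frame("top")[:,:,::-1][170:270,210:370]
cv2.imwrite("pics/s4.png",np.hstack([cv2.resize(a,(400,300)),cv2.resize(b,(400,300)[:1]+(250,))[:250].copy() if 0 else cv2.resize(b,(400,300))]))
E
```

```text
tcp [ 0.6227 -0.2655  0.1219] y-axis -8.2 j [-0.47  0.53  1.42 -0.    1.18 -0.32]
-98 0.075 0.02 [ 0.623 -0.263  0.118] -> [ 0.0025 -0.0004  0.0039] turn -0.2
-93 0.075 0.02 [ 0.629 -0.265  0.118] -> [0.001  0.0062 0.004 ] turn -5.2
-88 0.075 0.02 [ 0.636 -0.267  0.118] -> [0.0002 0.0129 0.004 ] turn -10.2
-88 0.075 0.01 [ 0.646 -0.267  0.118] -> [0.0019 0.0227 0.0041] turn -10.2
```

View pics/s4.png

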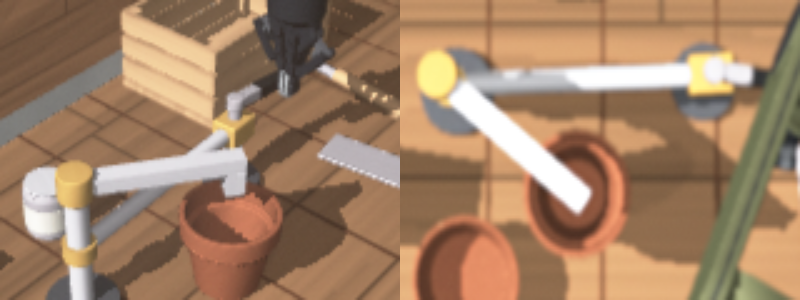

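The lever is nearly in line with the pipe and the spout is still over the pot. I'll push on gently to the stop.

>>> jog_arm(
  plan=[
    [0,0.004,0,-4],
    [0,0.008,0,-8],
    [0,0.012,0,-10],
    [0,0.015,0,-10],
    [0,0.017,0,-10],
    [0,0.017,0,-10],
  ],
)

```text
clock: 8.17
eef_pos: [0.635, -0.2656, 0.1203]
orientation: [-0.001, 0.697, 0.717, -0.002]
wrist_force: [-7.7, -1.2, 4.5]
gripper_width: -0.0002
grip_force: 3.8
```

>>> jog_arm(
  plan=[
    [0,0.001,0,0],
    [0,0.002,0,0],
    [0,0.002,0,0],
  ],
)

```text
clock: 8.42
eef_pos: [0.6351, -0.2656, 0.1203]
orientation: [-0.003, 0.697, 0.717, -0.003]
wrist_force: [-10.6, -0.6, 6.9]
gripper_width: 0.0001
grip_force: 5.7
```

The force climbs while the position holds, so the lever is on its stop. I'll withdraw and check.

>>> jog_arm(
  plan=[
    [0,-0.01,0,0],
    [0,-0.03,0,0],
    [0,-0.045,0,0],
    [0,-0.045,-0.04,0],
    [0,-0.045,-0.08,0],
    [0,-0.06,-0.12,0],
    [0.03,-0.09,-0.13,0],
    [0.07,-0.12,-0.13,0],
    [0.11,-0.14,-0.13,0],
    [0.15,-0.15,-0.13,0],
    [0.15,-0.15,-0.13,0],
    [0.15,-0.15,-0.13,0],
  ],
)

```text
clock: 9.42
eef_pos: [0.4833, -0.1168, 0.2502]
orientation: [0.0, 0.696, 0.718, 0.001]
wrist_force: [0.4, 0.2, 0.5]
gripper_width: -0.0
grip_force: 0.0
```

```bash
python3 - <<'E'
from h import *
b=viewer.grab_frame("top")[:,:,::-1][170:290,210:370]
cv2.imwrite("pics/s5.png",cv2.resize(b,(800,600),interpolation=cv2.INTER_CUBIC)); print(monitor.sense()["eef_pos"])
E
```

```text
[ 0.48490497 -0.11880198  0.25028673]
```

View pics/s5.png

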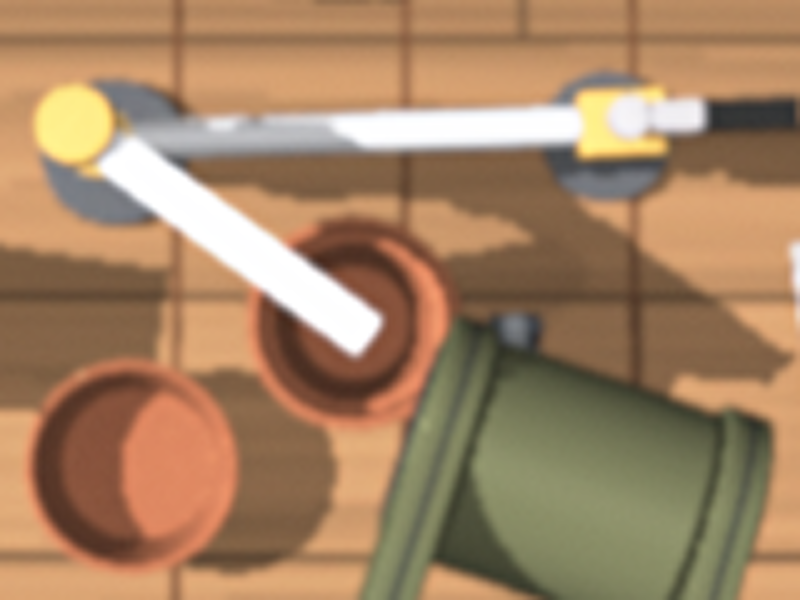

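The lever, from (630,115) to (797,113), is in line with the pipe. The spout end at (370,337) is still over the pot centred at (355,322), and nothing else has moved.

```bash
python3 -c "
from cell import ctrl; print(ctrl.hand_in())"
```

```text
the job is handed in; nothing more can be done
None
```

The job is handed in: the spout outlet hangs about 3 mm from the tall pot's centre by the camera, the lever was then pushed open to its stop, and none of the loose items shifted in the last top view (planters area only).

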